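# Tip in the sample pots and hold the reader over them

## Robot

A 6-joint arm with a two-finger parallel gripper is mounted at the origin on the work surface. World frame = base frame: x ahead of the robot, y to its left, z up, the work surface at z = 0. Lengths are in mm, angles in rad, forces in N, time in s.
With the tool pointing down it reaches from about 350 to 875 mm from the base axis. Payload 4.2 kg.
Tool frame: the origin (TCP) lies at the very end of the fingers, on their centre line; the grasp point (between the pads) lies 19 mm behind it; z points along the fingers, y is the line along which they close (so a half turn about z gives the same grasp; the last joint's range is limited). The gripper opens to 85 mm and grips with 20 to 120 N. Pads are 22 mm wide; open, the fingers measure 114 mm over their backs; the gripper's body (76 mm by 85 mm) begins 54 mm behind the grasp point. The pads swing forward as they close: fully open they stand 13 mm farther back than shut.
Start: joints at [1.458, 0.385, 0.008, 0, -1.194, -0.259], TCP at [227.025, 582.288, 231.312] pointing down, gripper open.
Joint ranges: [-3.14, 3.14], [-1.21, 2.06], [-1.07, 1.41], [-3.16, 2.05], [-2.99, -0.16], [-3.1, 3.1]. Speed limits (rad/s): [2.79, 2.79, 3.14, 3.14, 3.14, 3.14].

## Interface

Orientations are given as a unit quaternion [x, y, z, w].
In Python, from bench import arm, viewer gives the robot as it stands. The module is installed in compiled form; this text tells all that it offers.
- The arm moves only by the tool jog_arm, called after "Call:" in YAML: its name, and indented under it one key for each argument. Schema: {"type":"object","properties":{"increments":{"type":"array","items":{"type":"array","prefixItems":[{"type":"array","items":{"type":"number"},"minItems":3,"maxItems":3},{"type":"array","items":{"type":"number"},"minItems":3,"maxItems":3}],"minItems":2,"maxItems":2},"minItems":1,"maxItems":10},"jaw":{"type":"number"},"only":{"type":"string"},"quiet":{"type":"boolean"},"lines":{"type":"string"}},"required":["increments"],"additionalProperties":false}. increments is a list of rows, 1 to 10 of them, each written [[dx, dy, dz], [rx, ry, rz]]: dx, dy, dz in parts of the range, where 1.0 means 1000 mm, then a rotation vector rx, ry, rz in a scale on which 1.0 is pi rad; each row is the pose to reach, as a shift and turn from the pose commanded when the call began, along the tool's axes at that moment; what a row does not reach only later rows make up. A row lasts 1/10 s, in which the tool goes at most 50 mm and 0.15 rad, less where a joint would pass 70% of its speed; a pose out of reach is approached as far as the arm can. jaw is the finger opening in mm, set as the call begins (left out keeps the last). The fingers move at their own pace and stop on an object; the grip force is fixed at half the most. Time passes only in rows, so rows that do not move let the fingers close. The tool returns the time, the measured TCP pose, the force, the opening and the grip force at its end. only (a regular expression) keeps the lines of the reply that match it, lines (a string "A,B") keeps lines A to B, and quiet returns only ok. No shift or turn number may pass 1 either way. Input that does not fit is refused with a message, and nothing moves.
- arm.read_state(): the state, without advancing time (a new reading comes with each control period).
- viewer.get_image(name): name is "scene" or "top" or "wrist"; returns (picture, depth): 420x560x3 uint8, blue, green, red; 420x560 float32, mm along the optical axis (not along the pixel's ray), 0 where there is no reading.
- viewer.get_calibration(name): a dict with "K" (3x3 intrinsics, pixels), "D" ([k1, k2, p1, p2, k3] as OpenCV has them; the pictures are not rectified), "rvec" (rotation vector, rad) and "tvec" (3), from world to camera coordinates, as OpenCV has them. Camera axes: x right, y down, z forward; pixel columns grow to the right and rows downward; lengths in mm; the calibration is good to about 2 mm. A picture is of the moment at which its call begins: read the wrist's pose just before it. get_calibration takes no time and is no camera call; for the wrist camera it gives the pose at the moment of the call.
- arm.job_done(): hands the job in; it is judged then, once.
The state is a dict: "clock": time; "joints": joint angles; "joint_vel": joint speeds; "joint_efforts": joint torques, N m; "position": TCP position; "ee_rot": TCP orientation; "contact_force": force on the tool from outside, world axes, zero at the start; "wrist_torque": the same for the moment, N m; "gripper_width": finger opening in mm; "grasp_force": force on a finger pad.
Only numpy, scipy, OpenCV 4.12 (cv2) and the standard library are available. Lean on these libraries where they do the work, as an engineer would, in place of code of your own. Each camera call takes 0.05 s, during which the arm holds its last target. There are 200 camera calls.

## Task

Book in the batch: pick up the scoop tray (it has a black grip post), tip all four sample pots out of it into the grey bin without the fingers touching the pots, and set the empty tray down flat on the table and let it go. Then draw the tag reader up out of its holster, turn it so that it lies level with its antenna face (the one with the black disc) looking down, and keep it raised over the middle of the bin, about a hand's breadth above the rim. Finish while still holding it there, clear of everything, and leave the other things on the desk alone.

Things in the scene. Friction and masses are not known exactly. Their poses are not given: they have to be found in the camera images.
- tray: Loose steel scoop tray, 280 g. Origin: centre of the pan's underside, z up. Pan 150 (own x) x 108 mm (y), floor 5 mm thick, walls 4 mm thick, 32 mm high on three sides; its mouth at own x = -75 mm is open, no lip, and looks roughly to the robot. Stands left or right of the bin. Pots ride safely within 15 degrees of level and slide out of the mouth when it is tipped down 50 degrees or more.
- tray_grip (a point): Point on the axis of the tray's grip: an upright black square post, 24 x 24 mm, from table level to 85 mm, at tray x = +130 mm on a bracket 26 mm wide, 10 mm high behind the pan. The point is 58 mm above the tray's underside; axes as the tray's
- pot0: One of four alike capped sample pots (white body, grey cap), 29 mm across, 34 mm high, 30 g; at the start all four stand upright on the tray's floor. Origin: centre of its underside, z along the pot to its cap
- pot1: One of four alike capped sample pots (white body, grey cap), 29 mm across, 34 mm high, 30 g; at the start all four stand upright on the tray's floor. Origin: centre of its underside, z along the pot to its cap
- pot2: One of four alike capped sample pots (white body, grey cap), 29 mm across, 34 mm high, 30 g; at the start all four stand upright on the tray's floor. Origin: centre of its underside, z along the pot to its cap
- pot3: One of four alike capped sample pots (white body, grey cap), 29 mm across, 34 mm high, 30 g; at the start all four stand upright on the tray's floor. Origin: centre of its underside, z along the pot to its cap
- bin_in (a point): Centre of the inner floor of the open grey bin, 5 mm above the table; z up, x and y along the bin's sides. Bin 180 x 180 mm outside, 90 mm high, walls 5 mm, fixed. It stands between the tray and the holster
- holster: Grey desk holster, fixed. Origin: centre of its underside; z up. Base plate 110 mm (own x) x 130 mm (own y) x 12 mm; on it a slot open at the top, inside 28 mm (own x) x 76 mm (own y), walls 6 mm, from 12 mm to 57 mm above the table. It stands on the other side of the bin from the tray
- reader: Loose tag reader, 220 g: white flat paddle 22 (own x) x 70 (y) x 80 mm (z 0 to 80) and in line with it a black straight handle 28 (x) x 26 mm (y), z 80 to 202. Origin: centre of the paddle's free end face. At first it stands paddle down in the holster slot, origin 12 mm above the table, handle straight up. Antenna face: at own -x, looks roughly to the robot at first.
- reader_grip (a point): Point on the axis of the reader's handle, 175 mm from the paddle's free end (27 mm below the handle's top end); axes as the reader's
- antenna (a point): Centre of the reader's antenna face, the paddle's face with a flat black disc 60 mm across (reader x = -11, z = 40 mm); axes as the reader's, so the face looks along -x. The other face is plain, with a small thumb key above it on the handle
- stapler: Bystander, to be left where it stands: blue desk stapler, 150 x 38 x 50 mm. Origin: centre of its underside
- sprayer: Bystander, to be left where it stands: white trigger spray bottle with red head, 90 mm across, 200 mm tall. Origin: centre of its underside
- pump: Bystander, to be left where it stands: clear pump bottle, 56 mm across, 160 mm tall. Origin: centre of its underside
- carton: Bystander, to be left where it stands: small cardboard carton, 60 x 90 x 50 mm. Origin: centre of its underside
- tape: Bystander, to be left where it stands: roll of clear tape lying flat, 90 mm across, 22 mm high. Origin: centre of its underside
- marker: Bystander, to be left where it stands: black marker pen lying flat, 125 mm long, 15 mm thick. Origin: centre of its underside
- tin: Bystander, to be left where it stands: round aluminium tin, 70 mm across, 57 mm high. Origin: centre of its underside
- bin: The open grey bin (see bin_in), fixed. Origin: centre of its underside

How it is judged (in metres and radians):
On the way, in this order (a step that is already met when the one before it is completed fails the run):
1. all four pots are in the bin (x of pot0 in the frame of bin_in between -0.0895 and 0.0895 m and y of pot0 in the frame of bin_in between -0.0895 and 0.0895 m and height (world z) of each of pot0, pot1, pot2, pot3 below 0.08 m and x of pot1 in the frame of bin_in between -0.0895 and 0.0895 m and y of pot1 in the frame of bin_in between -0.0895 and 0.0895 m and x of pot2 in the frame of bin_in between -0.0895 and 0.0895 m and y of pot2 in the frame of bin_in between -0.0895 and 0.0895 m and x of pot3 in the frame of bin_in between -0.0895 and 0.0895 m and y of pot3 in the frame of bin_in between -0.0895 and 0.0895 m), for 0.2 s.
2. the empty tray is back flat on the table and released (height (world z) of tray below 0.012 m and angle between tray's own z axis and vertical below 0.1 rad and contact force between the fingers and tray below 0.2 N and linear speed of tray below 0.03 m/s), for 0.2 s.
3. the reader is out of its holster, tray and pots as they should be (all of step 1 and all of step 2 and height (world z) of reader above 0.075 m and contact force between the fingers and reader above 1 N), for 0.1 s.
At the end, for the whole second after the job is handed in: All pots in the bin; tray flat on the table (0.1 rad), let go; reader gripped, still, touching nothing but the fingers, antenna face within 25 degrees of straight down, its centre within 60 mm sideways of the bin's centre and 25 to 210 mm above the rim (all of step 1 and all of step 2 and angle between antenna's own x axis and vertical below 0.44 rad and horizontal distance between antenna and bin_in below 0.06 m and height (world z) of antenna between 0.115 and 0.3 m and contact force between the fingers and reader above 2 N and contact force between reader and tray below 0.2 N and contact force between reader and holster below 0.2 N and linear speed of reader below 0.03 m/s and contact force between reader and bin below 0.2 N); the arm keeps its last pose, push and grip.
It fails at once if the fingers touch a pot (contact force between the fingers and pot0 above 1 N or contact force between the fingers and pot1 above 1 N or contact force between the fingers and pot2 above 1 N or contact force between the fingers and pot3 above 1 N).
It fails at once if a bystander is moved more than 40 mm (distance of any of stapler, sprayer, pump, carton, tape, marker, tin from where it was at the start of the episode above 0.04 m).
It also fails if it takes over 69 s, if anything falls off the work surface, if the arm or the gripper's body presses on something with over 40 N, if the wrist force passes 120 N, or if a joint passes its speed limit or range.

## Working session

There is one attempt and no reset: what is moved stays moved. The work goes in short steps, Python scripts to look and compute and a tool call to move; the robot and the scene stay as the last step left them, time stands still between calls to the robot, and variables do not carry over. Pictures are saved under pics/ and viewed, at most 10 in all, crops included, and the job is handed in when it is done.

```bash
mkdir -p pics
```

Create h.py:
```python
import numpy as np, cv2
from bench import arm, viewer
from scipy.spatial.transform import Rotation as R
def cal(n):
    c=viewer.get_calibration(n); return np.array(c["K"],float),np.array(c["D"],float),cv2.Rodrigues(np.array(c["rvec"],float))[0],np.array(c["tvec"],float).reshape(3)
def world(n,uv,depth=None,z=None,c=None):
    K,D,Rm,t=c or cal(n); uv=np.array(uv,float).reshape(-1,2)
    p=cv2.undistortPoints(uv.reshape(-1,1,2),K,D).reshape(-1,2); r=np.c_[p,np.ones(len(p))]
    if depth is not None:
        d=np.array([depth[int(round(v)),int(round(u))] for u,v in uv]); return (r*d[:,None]-t)@Rm
    o=-Rm.T@t; w=r@Rm; return o+w*((z-o[2])/w[:,2])[:,None]
def tool():
    s=arm.read_state(); return np.array(s["position"]),R.from_quat(s["ee_rot"])
```

Run:
```python
from h import *
print(arm.read_state())
for n in("scene","top"):
    im,d=viewer.get_image(n); cv2.imwrite(f"pics/{n}0.png",im); np.save(f"{n}0.npy",d)
    K,D,Rm,t=cal(n); print(n,K.diagonal(),D,-Rm.T@t)
```

```text
{'clock': 0.0, 'joints': array([ 1.45758673e+00,  3.85539537e-01,  6.60289706e-03, -4.61814266e-04,
       -1.19397950e+00, -2.58627258e-01]), 'joint_vel': array([ 0.00031563,  0.00090526,  0.00140825,  0.00037769, -0.00099107,
       -0.00075858]), 'joint_efforts': array([-2.27984950e-03, -3.92287409e+01,  1.88402170e+01,  4.18610036e+00,
       -4.58091396e-03, -3.20519526e-06]), 'position': array([226.84360537, 581.75228675, 230.22839161]), 'ee_rot': array([ 9.82750569e-01, -1.84932827e-01, -1.37052831e-04,  1.07269830e-03]), 'contact_force': array([-1.26143045,  0.14772492,  0.36987485]), 'wrist_torque': array([-0.01990203, -0.00096165,  0.09686784]), 'grasp_force': 0.0, 'gripper_width': 85.38345225819508}
scene [419.84351204 419.84351204   1.        ] [-0.02622484  0.          0.          0.          0.        ] [1174.49552939  322.66079251  958.04148125]
top [422.48022758 422.48022758   1.        ] [-0.07266498  0.          0.          0.          0.        ] [ 518.48198454    8.80052105 1554.23771426]
```

View pics/scene0.png

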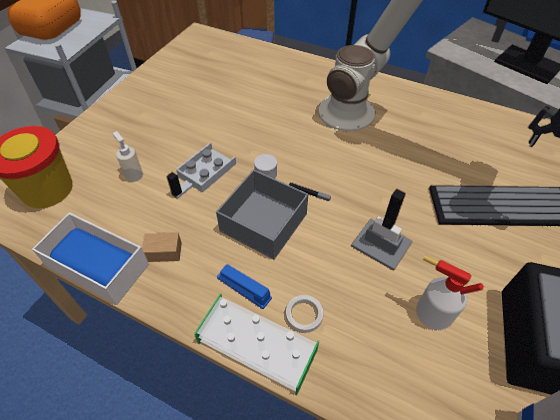

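View pics/top0.png

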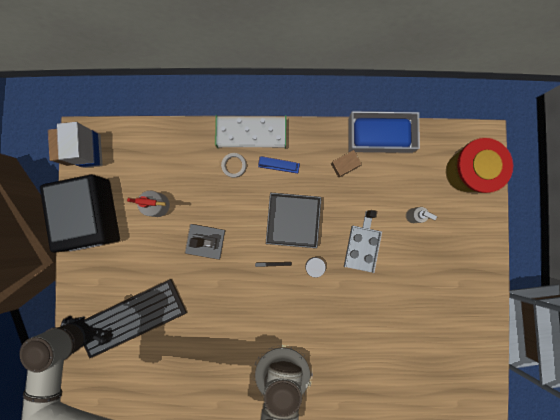

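Top view: image left = +y, up = +x. The tray with its pots is at (363,249) with its post at (371,214), the bin at (294,220), and the reader in its holster at (205,242). The tin is at (316,267), the marker at (273,264) and the pump at (421,215).

Run:
```python
from h import *
im=cv2.imread("pics/top0.png"); d=np.load("top0.npy")
vv,uu=np.mgrid[0:420,0:560]; W=world("top",np.c_[uu.ravel(),vv.ravel()],depth=d).reshape(420,560,3)
hsv=cv2.cvtColor(im,cv2.COLOR_BGR2HSV)
print("table z",np.median(W[300:320,200:400,2]))
def rect(name,box,zlo,zhi,extra=None):
    u0,u1,v0,v1=box; P=W[v0:v1,u0:u1].reshape(-1,3); m=(P[:,2]>zlo)&(P[:,2]<zhi)
    if extra is not None: m&=extra[v0:v1,u0:u1].ravel()
    Q=P[m]; 
    if len(Q)<3: print(name,len(Q));return
    (c,s,a)=cv2.minAreaRect(Q[:,:2].astype(np.float32)); print(name,len(Q),np.round(c,1),np.round(s,1),round(a,1),"z",np.round(np.percentile(Q[:,2],[5,50,95]),1),"mean",Q.mean(0).round(1))
rect("bin",(255,335,180,260),70,100)
rect("pan",(335,390,222,280),15,60)
rect("post",(355,385,200,228),60,100)
rect("handle",(180,235,220,262),150,230)
rect("paddle",(180,235,220,262),62,110)
rect("slot",(180,235,220,262),40,75)
rect("holster",(180,235,220,262),6,75)
rect("tin",(300,332,250,282),40,70)
rect("pump",(405,440,200,225),20,200)
rect("sprayer",(120,195,180,220),20,250)
print("black post px",W[210:219,364:378,2].round(0))
for v in range(228,272,4): print(v,W[v,340:386:2,2].round(0))
```

```text
table z 0.8784155761389978
bin 346 [561.3 -33.2] [180.3 180.4] 85.7 z [75.9 89.4 94.8] mean [564.6 -37.2  88.2]
pan 433 [ 466.2 -289.6] [110.7 165.8] 79.1 z [19.  35.  43.8] mean [ 467.3 -290.9   33.8]
post 62 [ 586.1 -313.1] [24.9 23.6] 77.2 z [61.5 84.7 90.8] mean [ 585.7 -311.1   81.9]
handle 108 [483.4 289. ] [27.8 28.2] 79.0 z [160.9 212.6 217.7] mean [483.8 284.7 202.4]
paddle 64 [486.6 285.8] [68.7 27.5] 67.4 z [ 63.1  91.2 100.6] mean [480.8 267.2  88.1]
slot 112 [482.9 288.4] [88.6 40.6] 80.6 z [43.4 57.1 62.5] mean [485.7 273.7  56.2]
holster 940 [485.9 279.5] [150.1 198.9] 0.5 z [ 6.9 13.1 57.9] mean [483.8 282.9  17.9]
tin 300 [ 394.7 -113.8] [67.9 65.1] 44.9 z [52.5 57.8 62.9] mean [ 395.6 -113.3   57.9]
pump 344 [ 583.1 -477.6] [55.7 59. ] 13.0 z [ 33.3 100.2 159.2] mean [ 580.8 -470.9  101.7]
sprayer 716 [622.1 452.8] [ 89.7 112.8] 25.8 z [ 40.9 122.  197.4] mean [613.3 449.5 130.7]
black post px [[ 3. -2.  4. -1. 44. 63. 75. 81. 85. 78. 88.  1.  2. -3.]
 [ 2. -2. 10. 25. 49. 67. 85. 81. 87. 86. 91. 86. 88. 82.]
 [-1. -3. 13. 35. 47. 63. 86. 82. 87. 86. 83. 89. 86. -0.
[... 908 characters left out ...]
  6.  7. -2.  6.  5.
  9. 31.  3.  5.  2.]
252 [-3. -0.  4.  9. 31. 10. 38. 41. 39.  9.  3.  6.  2.  9. 10.  8. 10.  3.
 24.  3. -1. -4.  4.]
256 [ 2.000e+00 -6.000e+00  3.000e+00  2.200e+01  1.000e+00  6.000e+00
  1.554e+03  4.400e+01  4.400e+01  7.000e+00  8.000e+00  5.000e+00
  5.000e+00  4.100e+01  3.600e+01  3.800e+01  1.000e+00  5.000e+00
  2.300e+01 -1.000e+00 -1.200e+01  5.000e+00 -3.000e+00]
260 [-1.  7.  0. 27.  8.  4.  6.  4.  1.  5.  1. -1. 10. 36. 41. 41. 41. 12.
 37. -0.  2.  1. -4.]
264 [ 5. -1. 16. 32.  7.  6.  6.  6.  2.  6.  2.  3. 10.  2.  7.  5.  2. 31.
  5.  1.  1. -3. -1.]
268 [-7. 10.  6. -7. -1.  0.  1.  6.  4. 14.  7. -0. 11.  5.  6.  6.  8. 29.
 -2. -1. -2.  2. -5.]
```

Add to h.py:
```python
def down(yaw_y): # tool pointing down, tool y at azimuth yaw_y (deg)
    return R.from_euler("z",yaw_y+90,degrees=True)*R.from_matrix(np.diag([1.,-1,-1]))
def go(p,Rt):
    p0,R0=tool(); print("shift",R0.inv().apply(np.array(p)-p0).round(1),"rot",(R0.inv()*Rt).as_rotvec().round(3),"joints",np.round(arm.read_state()["joints"],2))
```

Run:
```python
from h import *
go([586,-313,300],down(169.1))
go([586,-313,41],down(169.1))
```

```text
shift [659.8 703.3 -68.2] rot [ 2.000e-03 -1.000e-03  1.389e+00] joints [ 1.46  0.39  0.01 -0.   -1.19 -0.26]
shift [659.8 702.7 190.8] rot [ 2.000e-03 -1.000e-03  1.389e+00] joints [ 1.46  0.39  0.01 -0.   -1.19 -0.26]
```

The manual's scale: shifts go in shares of 1000 mm and turns go in shares of pi rad. Converting my numbers, 315 mm / 1000 = 0.315, 310 mm / 1000 = 0.31, 0.9 rad / 3.1416 = 0.2865.

Call:
jog_arm:
  increments:
    - [[0, 0, -0.05], [0, 0, 0]]
    - [[0.035, 0.035, -0.07], [0, 0, 0.0318]]
    - [[0.07, 0.07, -0.07], [0, 0, 0.0637]]
    - [[0.1, 0.105, -0.07], [0, 0, 0.0955]]
    - [[0.135, 0.14, -0.07], [0, 0, 0.1273]]
    - [[0.17, 0.175, -0.07], [0, 0, 0.1592]]
    - [[0.205, 0.21, -0.07], [0, 0, 0.191]]
    - [[0.24, 0.245, -0.07], [0, 0, 0.2228]]
    - [[0.275, 0.28, -0.07], [0, 0, 0.2546]]
    - [[0.31, 0.315, -0.07], [0, 0, 0.2865]]
  jaw: 56

```text
clock: 1.1
position: [401.4, 174.2, 301.3]
ee_rot: [0.803, -0.595, -0.0, -0.0]
contact_force: [0.3, 0.7, 0.2]
gripper_width: 55.9
grasp_force: 0.0
```

Run:
```python
from h import *
go([586,-313,300],down(169.1))
```

```text
shift [519.8 -34.7   1.1] rot [-0.     0.     0.486] joints [ 0.78  0.01 -0.3  -0.   -1.27 -0.49]
```

Scaled: 500 mm / 1000 = 0.5, 450 mm / 1000 = 0.45, 0.48 rad / 3.1416 = 0.1528.

Call:
jog_arm:
  increments:
    - [[0.05, 0, 0], [0, 0, 0.0159]]
    - [[0.1, -0.005, 0], [0, 0, 0.0318]]
    - [[0.15, -0.01, 0], [0, 0, 0.0477]]
    - [[0.2, -0.015, 0], [0, 0, 0.0637]]
    - [[0.25, -0.02, 0], [0, 0, 0.0796]]
    - [[0.3, -0.02, 0], [0, 0, 0.0955]]
    - [[0.35, -0.025, 0], [0, 0, 0.1114]]
    - [[0.4, -0.03, 0], [0, 0, 0.1273]]
    - [[0.45, -0.03, 0], [0, 0, 0.1432]]
    - [[0.5, -0.035, 0], [0, 0, 0.1528]]

```text
clock: 2.1
position: [581.4, -291.8, 300.8]
ee_rot: [-0.64, 0.769, 0.0, -0.0]
contact_force: [1.1, 0.9, 0.2]
gripper_width: 55.9
grasp_force: 0.0
```

Run:
```python
from h import *
go([586,-313,120],down(169.1))
```

```text
shift [ 20.   -8.5 180.8] rot [0.001 0.    0.007] joints [-0.22  0.4   0.2  -0.   -1.37  0.03]
```

Scaled: 180 mm / 1000 = 0.18, 140 mm / 1000 = 0.14.

Call:
jog_arm:
  increments:
    - [[0.02, -0.009, 0.04], [0, 0, 0]]
    - [[0.02, -0.009, 0.09], [0, 0, 0]]
    - [[0.02, -0.009, 0.14], [0, 0, 0]]
    - [[0.02, -0.009, 0.18], [0, 0, 0]]
    - [[0.02, -0.009, 0.18], [0, 0, 0]]

```text
clock: 2.6
position: [582.0, -309.4, 113.6]
ee_rot: [-0.64, 0.769, 0.007, -0.004]
contact_force: [-0.7, -0.2, 0.1]
gripper_width: 56.1
grasp_force: 0.0
```

Run:
```python
from h import *
go([586,-313,41],down(169.1))
c=cal("wrist"); im,d=viewer.get_image("wrist"); cv2.imwrite("pics/w1.png",im)
vv,uu=np.mgrid[0:420:2,0:560:2]; W=world("wrist",np.c_[uu.ravel(),vv.ravel()],depth=d,c=c)
m=(d[::2,::2].ravel()>0)&(abs(W[:,0]-586)<35)&(abs(W[:,1]+313)<35)&(W[:,2]>70)&(W[:,2]<95)
Q=W[m]; print(len(Q),cv2.minAreaRect(Q[:,:2].astype(np.float32)) if len(Q)>3 else "")
```

```text
shift [ 3.  -5.7 72.5] rot [0.015 0.003 0.008] joints [-0.24  0.54 -0.04 -0.   -1.    0.06]
559 ((587.8622436523438, -315.3693542480469), (23.68697166442871, 23.448348999023438), 78.85954284667969)
```

View pics/w1.png

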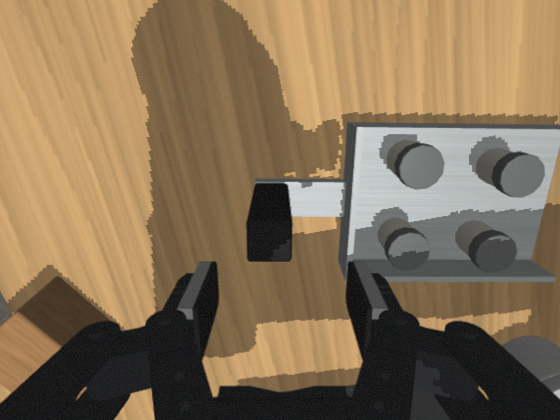

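Wrist view: the post is at (270,220), ahead of the open fingers (200 to 350) and slightly left of their centre, and the pan is to the right. The post measures 23.6 mm square at (588,-315), which agrees with the top view.

Call:
jog_arm:
  increments:
    - [[0, 0, 0], [0, 0, 0]]
    - [[0, 0, 0], [0, 0, 0]]

```text
clock: 2.85
position: [588.7, -311.6, 124.8]
ee_rot: [-0.641, 0.768, -0.003, 0.002]
contact_force: [-0.4, 1.2, 0.1]
gripper_width: 56.1
grasp_force: 0.0
```

Run:
```python
from h import *
go([587.3,-314.7,41],down(169.0))
```

```text
shift [ 3.2  1.3 83.8] rot [-0.006 -0.001  0.012] joints [-0.24  0.53 -0.03  0.   -1.    0.06]
```

Scaled: 81 mm / 1000 = 0.081, 80 mm / 1000 = 0.08, 0.01 rad / 3.1416 = 0.0032.

Call:
jog_arm:
  increments:
    - [[0.003, 0.001, 0.01], [0, 0, 0]]
    - [[0.003, 0.001, 0.025], [0, 0, 0.0032]]
    - [[0.003, 0.001, 0.04], [0, 0, 0.0032]]
    - [[0.003, 0.001, 0.055], [0, 0, 0.0032]]
    - [[0.003, 0.001, 0.068], [0, 0, 0.0032]]
    - [[0.003, 0.001, 0.076], [0, 0, 0.0032]]
    - [[0.003, 0.001, 0.08], [0, 0, 0.0032]]
    - [[0.003, 0.001, 0.081], [0, 0, 0.0032]]
    - [[0.003, 0.001, 0.081], [0, 0, 0.0032]]

```text
clock: 3.75
position: [585.6, -313.9, 40.6]
ee_rot: [-0.637, 0.771, -0.0, 0.0]
contact_force: [-0.3, 0.3, 0.1]
gripper_width: 56.0
grasp_force: 0.0
```

Run:
```python
from h import *
go([587.3,-314.7,41],down(169.0)); print(tool()[0])
```

```text
shift [ 0.4 -1.8 -0.4] rot [-0.001 -0.     0.001] joints [-0.25  0.62 -0.1   0.   -0.84  0.06]
[ 585.57012089 -313.93052776   40.64832274]
```

Scaled: -2 mm / 1000 = -0.002, -1 mm / 1000 = -0.001.

Call:
jog_arm:
  increments:
    - [[0, -0.001, 0], [0, 0, 0]]
    - [[0, -0.002, 0], [0, 0, 0]]
    - [[0, -0.002, 0], [0, 0, 0]]
    - [[0, -0.002, 0], [0, 0, 0]]
    - [[0, -0.002, 0], [0, 0, 0]]
    - [[0, -0.002, 0], [0, 0, 0]]
    - [[0, -0.002, 0], [0, 0, 0]]
    - [[0, -0.002, 0], [0, 0, 0]]
  jaw: 0

```text
clock: 4.55
position: [587.9, -314.3, 41.1]
ee_rot: [-0.637, 0.771, -0.001, 0.0]
contact_force: [2.2, 0.7, 4.9]
gripper_width: 23.2
grasp_force: 59.7
```

Scaled: -60 mm / 1000 = -0.06, -59 mm / 1000 = -0.059.

Call:
jog_arm:
  increments:
    - [[0, 0, -0.002], [0, 0, 0]]
    - [[0, 0, -0.006], [0, 0, 0]]
    - [[0, 0, -0.013], [0, 0, 0]]
    - [[0, 0, -0.022], [0, 0, 0]]
    - [[0, 0, -0.032], [0, 0, 0]]
    - [[0, 0, -0.042], [0, 0, 0]]
    - [[0, 0, -0.05], [0, 0, 0]]
    - [[0, 0, -0.056], [0, 0, 0]]
    - [[0, 0, -0.059], [0, 0, 0]]
    - [[0, 0, -0.06], [0, 0, 0]]

```text
clock: 5.55
position: [587.2, -314.1, 100.7]
ee_rot: [-0.636, 0.771, -0.0, 0.0]
contact_force: [0.2, -0.2, -4.0]
gripper_width: 23.4
grasp_force: 59.1
```

Run:
```python
from h import *
c=cal("wrist"); p,Rt=tool(); im,d=viewer.get_image("wrist"); cv2.imwrite("pics/w2.png",im)
im2,d2=viewer.get_image("scene"); cv2.imwrite("pics/s2.png",im2); print(p,Rt.as_matrix().round(3)[:,2])
vv,uu=np.mgrid[140:300:2,345:550:2]; W=world("wrist",np.c_[uu.ravel(),vv.ravel()],depth=d[0:]) 
# tray floor plane fit: brightish pixels
g=im[140:300:2,345:550:2].min(2).ravel(); dd=d[140:300:2,345:550:2].ravel()
m=(g>130)&(dd>0); Q=W[m]; A=np.c_[Q[:,:2],np.ones(len(Q))]
for _ in range(4):
    k=np.linalg.lstsq(A,Q[:,2],rcond=None)[0]; r=abs(A@k-Q[:,2]); s=r<max(2,np.median(r)*2); A,Q=A[s],Q[s]
print(len(Q),"slopes",k.round(3),"mean",Q.mean(0).round(1))
```

```text
[ 587.20327477 -314.14775498  100.6908509 ] [ 0. -0. -1.]
1949 slopes [ 2.800e-02 -2.200e-02  4.306e+01] mean [ 480.2 -292.8   62.7]
```

View pics/s2.png

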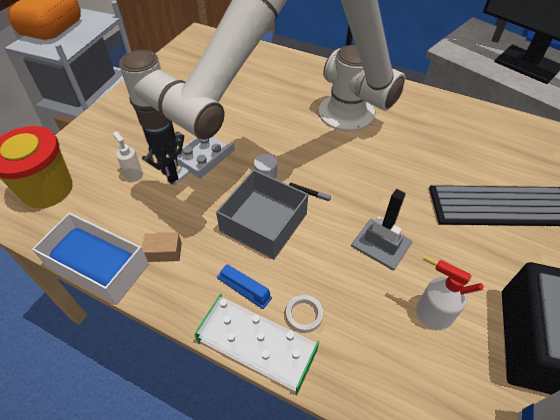

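Scene view: the gripper holds the tray level at about (205,150) with all four pots in it, clear of the table.

Add to h.py:
```python
def tray(M,t,psi=-4.3):
    Z=R.from_euler("z",psi,degrees=True); Q=Z*R.from_euler("y",-t,degrees=True)
    return np.array(M)+Q.apply([205,0,41]), Q*Z.inv()*down(psi+180)
```

Run:
```python
from h import *
for t in (8,30,45,60,70):
    p,Rt=tray((600,-36,112),t); print(t,p.round(0)); go(p,Rt)
```

```text
8 [797. -51. 181.]
shift [-298.3 -155.9  -81. ] rot [ 0.14  -0.008 -0.116] joints [-0.25  0.56 -0.05 -0.   -0.96  0.06]
30 [757. -48. 250.]
shift [-293.7 -115.9 -149.9] rot [ 0.523 -0.03  -0.113] joints [-0.25  0.56 -0.05 -0.   -0.96  0.06]
45 [716. -45. 286.]
shift [-288.9  -75.1 -185.8] rot [ 0.785 -0.045 -0.11 ] joints [-0.25  0.56 -0.05 -0.   -0.96  0.06]
60 [667. -41. 310.]
shift [-283.3  -26.4 -209.9] rot [ 1.046 -0.061 -0.105] joints [-0.25  0.56 -0.05 -0.   -0.96  0.06]
70 [631. -38. 319.]
shift [-279.2    8.8 -218.5] rot [ 1.221 -0.071 -0.101] joints [-0.25  0.56 -0.05 -0.   -0.96  0.06]
```

Scaled: -90 mm / 1000 = -0.09, -86 mm / 1000 = -0.086.

Call:
jog_arm:
  increments:
    - [[0, 0, -0.005], [0, 0, 0]]
    - [[0, 0, -0.012], [0, 0, 0]]
    - [[0, 0, -0.022], [0, 0, 0]]
    - [[0, 0, -0.034], [0, 0, 0]]
    - [[0, 0, -0.046], [0, 0, 0]]
    - [[0, 0, -0.058], [0, 0, 0]]
    - [[0, 0, -0.07], [0, 0, 0]]
    - [[0, 0, -0.08], [0, 0, 0]]
    - [[0, 0, -0.086], [0, 0, 0]]
    - [[0, 0, -0.09], [0, 0, 0]]

```text
clock: 6.65
position: [587.2, -314.2, 191.0]
ee_rot: [-0.636, 0.771, -0.0, 0.0]
contact_force: [-0.3, -0.7, -4.6]
gripper_width: 23.3
grasp_force: 59.2
```

Run:
```python
from h import *
p,Rt=tray((600,-36,125),6); go(p,Rt)
```

```text
shift [-298.6 -158.     3.9] rot [ 0.104 -0.006 -0.116] joints [-0.25  0.48  0.06 -0.   -1.15  0.06]
```

Scaled: -145 mm / 1000 = -0.145, -126 mm / 1000 = -0.126, -0.06 rad / 3.1416 = -0.0191.

Call:
jog_arm:
  increments:
    - [[-0.003, -0.001, 0], [0, 0, 0]]
    - [[-0.009, -0.005, 0], [0, 0, 0]]
    - [[-0.019, -0.01, 0], [0, 0, -0.0032]]
    - [[-0.033, -0.017, 0], [0.0032, 0, -0.0032]]
    - [[-0.05, -0.026, 0], [0.0064, 0, -0.0064]]
    - [[-0.069, -0.036, 0], [0.0064, 0, -0.0095]]
    - [[-0.088, -0.046, 0], [0.0095, 0, -0.0095]]
    - [[-0.107, -0.056, 0.001], [0.0095, 0, -0.0127]]
    - [[-0.126, -0.066, 0.001], [0.0127, 0, -0.0159]]
    - [[-0.145, -0.076, 0.002], [0.0159, 0, -0.0191]]

```text
clock: 7.65
position: [690.6, -184.5, 188.2]
ee_rot: [-0.66, 0.751, -0.02, 0.016]
contact_force: [-0.0, -1.4, -3.5]
gripper_width: 23.4
grasp_force: 59.2
```

Call:
jog_arm:
  increments:
    - [[-0.019, -0.01, 0], [0.0032, 0, -0.0032]]
    - [[-0.038, -0.02, 0], [0.0032, 0, -0.0032]]
    - [[-0.057, -0.03, 0], [0.0064, 0, -0.0064]]
    - [[-0.076, -0.04, 0.001], [0.0064, 0, -0.0095]]
    - [[-0.095, -0.051, 0.001], [0.0095, 0, -0.0095]]
    - [[-0.113, -0.061, 0.001], [0.0127, 0, -0.0127]]
    - [[-0.129, -0.069, 0.002], [0.0127, 0, -0.0159]]
    - [[-0.141, -0.076, 0.002], [0.0159, 0, -0.0159]]
    - [[-0.149, -0.081, 0.002], [0.0159, 0, -0.0191]]
    - [[-0.153, -0.082, 0.002], [0.0159, 0, -0.0191]]

```text
clock: 8.65
position: [791.1, -44.6, 189.9]
ee_rot: [-0.681, 0.731, -0.039, 0.032]
contact_force: [-1.0, -0.2, -3.6]
gripper_width: 23.4
grasp_force: 59.3
```

Run:
```python
from h import *
for t in (8,22): go(*tray((600,-36,115),t))
```

```text
shift [ 5.8 -5.5  6.4] rot [ 0.04  -0.006  0.005] joints [ 0.16  0.65  0.34  0.03 -1.17 -0.24]
shift [  5.9  12.5 -41.3] rot [ 0.284 -0.005  0.006] joints [ 0.16  0.65  0.34  0.03 -1.17 -0.24]
```

Run:
```python
from h import *
im,d=viewer.get_image("top"); cv2.imwrite("pics/t3.png",cv2.resize(im[150:300,200:400],None,fx=3,fy=3))
p,Rt=tool(); q=R.from_euler("z",-4.3,degrees=True); print(p)
K,D,Rm,t=cal("top")
for t_ in (8,15,22,29,36,43,50,57,64): go(*tray((603,-37,115),t_))
```

```text
[790.98241004 -44.41483642 189.90503853]
shift [ 6.7 -8.6  6.7] rot [ 0.04  -0.005  0.005] joints [ 0.16  0.65  0.34  0.03 -1.17 -0.24]
shift [  6.8  -1.1 -17.7] rot [ 0.162 -0.005  0.005] joints [ 0.16  0.65  0.34  0.03 -1.17 -0.24]
shift [  6.9   9.3 -41. ] rot [ 0.284 -0.005  0.006] joints [ 0.16  0.65  0.34  0.03 -1.17 -0.24]
shift [  6.9  22.5 -62.8] rot [ 0.407 -0.004  0.006] joints [ 0.16  0.65  0.34  0.03 -1.17 -0.24]
shift [  7.   38.2 -82.9] rot [ 0.529 -0.004  0.006] joints [ 0.16  0.65  0.34  0.03 -1.17 -0.24]
shift [   7.    56.3 -100.9] rot [ 0.651 -0.004  0.006] joints [ 0.16  0.65  0.34  0.03 -1.17 -0.24]
shift [   7.    76.5 -116.6] rot [ 0.773 -0.003  0.007] joints [ 0.16  0.65  0.34  0.03 -1.17 -0.24]
shift [   6.9   98.4 -129.7] rot [ 0.895 -0.003  0.007] joints [ 0.16  0.65  0.34  0.03 -1.17 -0.24]
shift [   6.9  121.7 -140.1] rot [ 1.017 -0.003  0.007] joints [ 0.16  0.65  0.34  0.03 -1.17 -0.24]
```

View pics/t3.png

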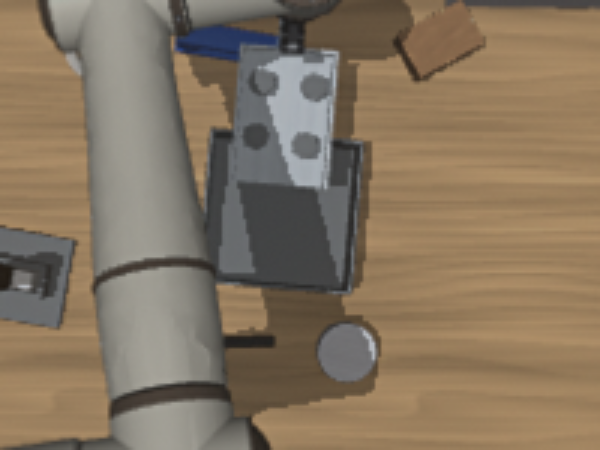

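Top crop: the pan is over the bin with its mouth edge at about (283,187), centred within the bin walls, and all four pots are still in it.

Scaled: -83 mm / 1000 = -0.083, -73 mm / 1000 = -0.073, 0.53 rad / 3.1416 = 0.1687.

Call:
jog_arm:
  increments:
    - [[0.003, -0.005, 0.003], [0.0064, 0, 0]]
    - [[0.006, -0.007, 0.002], [0.0159, 0, 0]]
    - [[0.007, -0.005, -0.005], [0.0318, 0, 0]]
    - [[0.007, -0.001, -0.017], [0.0509, 0, 0]]
    - [[0.007, 0.004, -0.029], [0.07, 0, 0]]
    - [[0.007, 0.009, -0.041], [0.0891, 0, 0]]
    - [[0.007, 0.016, -0.052], [0.1114, 0, 0]]
    - [[0.007, 0.023, -0.063], [0.1305, 0, 0]]
    - [[0.007, 0.03, -0.073], [0.1496, 0, 0]]
    - [[0.007, 0.038, -0.083], [0.1687, 0, 0]]

```text
clock: 9.7
position: [743.1, -49.4, 269.9]
ee_rot: [-0.648, 0.695, -0.229, 0.21]
contact_force: [1.1, -2.3, -3.2]
gripper_width: 23.2
grasp_force: 59.6
```

Run:
```python
from h import *
for t_ in (43,50,57,64): go(*tray((603,-37,115),t_))
```

```text
shift [ -1.8   6.3 -23. ] rot [ 0.118 -0.003  0.006] joints [ 0.19  0.3  -0.33  0.46 -0.36 -0.65]
shift [ -1.8  15.6 -46.7] rot [ 0.241 -0.002  0.006] joints [ 0.19  0.3  -0.33  0.46 -0.36 -0.65]
shift [ -1.8  27.9 -69.1] rot [ 0.363 -0.002  0.006] joints [ 0.19  0.3  -0.33  0.46 -0.36 -0.65]
shift [ -1.8  42.7 -89.9] rot [ 0.485 -0.001  0.007] joints [ 0.19  0.3  -0.33  0.46 -0.36 -0.65]
```

Scaled: -69 mm / 1000 = -0.069, -58 mm / 1000 = -0.058, 0.36 rad / 3.1416 = 0.1146.

Call:
jog_arm:
  increments:
    - [[-0.001, 0.003, -0.012], [0.0191, 0, 0]]
    - [[-0.002, 0.006, -0.023], [0.0382, 0, 0]]
    - [[-0.002, 0.011, -0.035], [0.0573, 0, 0]]
    - [[-0.002, 0.016, -0.047], [0.0764, 0, 0]]
    - [[-0.002, 0.022, -0.058], [0.0955, 0, 0]]
    - [[-0.002, 0.028, -0.069], [0.1146, 0, 0]]
    - [[-0.002, 0.028, -0.069], [0.1146, 0, 0]]
    - [[-0.002, 0.028, -0.069], [0.1146, 0, 0]]

```text
clock: 10.5
position: [681.2, -30.1, 404.8]
ee_rot: [-0.613, 0.664, -0.322, 0.283]
contact_force: [0.2, -0.5, -3.6]
gripper_width: 23.5
grasp_force: 59.9
```

Run:
```python
from h import *
for t_ in (57,64): go(*tray((603,-37,115),t_))
im,d=viewer.get_image("scene"); cv2.imwrite("pics/s4.png",im)
```

```text
shift [10.8 74.2 60.6] rot [ 0.109 -0.023  0.008] joints [ 0.09  0.04 -0.61  1.27 -0.16 -1.36]
shift [11.3 83.4 36.7] rot [ 0.231 -0.022  0.01 ] joints [ 0.09  0.04 -0.61  1.27 -0.16 -1.36]
```

View pics/s4.png

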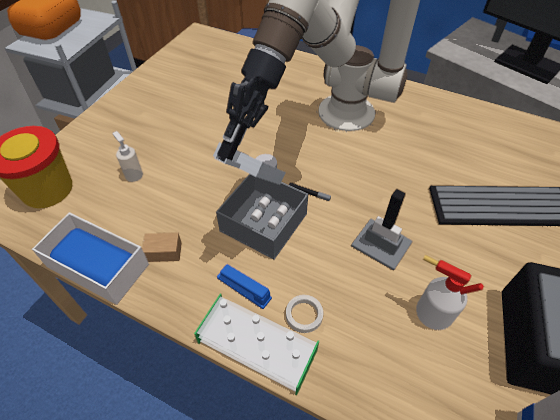

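Scene view: all four pots lie in the bin at about (256,214), (266,203), (272,222) and (282,210), and the tilted tray at (245,165) is empty. I take the tray back to its old place.

Run:
```python
from h import *
go([700,-100,330],tray((0,0,0),20)[1])
go([680,-150,300],tray((0,0,0),0)[1])
```

```text
shift [67.1 44.  67.7] rot [-0.538 -0.024  0.002] joints [ 0.09  0.04 -0.61  1.27 -0.16 -1.36]
shift [118.   77.9  75.3] rot [-0.887 -0.024 -0.002] joints [ 0.09  0.04 -0.61  1.27 -0.16 -1.36]
```

Scaled: 90 mm / 1000 = 0.09, 80 mm / 1000 = 0.08, -0.71 rad / 3.1416 = -0.226.

Call:
jog_arm:
  increments:
    - [[0.005, 0.003, 0.007], [-0.0159, 0, 0]]
    - [[0.012, 0.008, 0.014], [-0.035, -0.0032, 0]]
    - [[0.02, 0.014, 0.022], [-0.0573, -0.0032, 0]]
    - [[0.03, 0.021, 0.03], [-0.0796, -0.0032, 0]]
    - [[0.04, 0.028, 0.04], [-0.1019, -0.0064, 0]]
    - [[0.05, 0.035, 0.05], [-0.1273, -0.0064, 0]]
    - [[0.06, 0.041, 0.06], [-0.1528, -0.0064, 0]]
    - [[0.07, 0.046, 0.068], [-0.1751, -0.0064, 0]]
    - [[0.08, 0.053, 0.07], [-0.2005, -0.0064, 0]]
    - [[0.09, 0.06, 0.072], [-0.226, -0.0064, 0]]

```text
clock: 11.55
position: [691.7, -123.2, 312.0]
ee_rot: [-0.677, 0.732, -0.062, 0.057]
contact_force: [0.6, 0.6, -2.9]
gripper_width: 23.3
grasp_force: 59.7
```

Run:
```python
from h import *
go([680,-150,300],down(175.7)); go([587.5,-314.5,180],down(169)); go([587.5,-314.5,43],down(169))
```

```text
shift [27.7 11.5 10.2] rot [-0.17  -0.    -0.003] joints [ 0.06  0.4   0.2   0.03 -1.21 -0.15]
shift [198.9 110.  115.1] rot [-0.169  0.009  0.114] joints [ 0.06  0.4   0.2   0.03 -1.21 -0.15]
shift [198.8 133.1 250.2] rot [-0.169  0.009  0.114] joints [ 0.06  0.4   0.2   0.03 -1.21 -0.15]
```

Scaled: 199 mm / 1000 = 0.199, 180 mm / 1000 = 0.18, -0.17 rad / 3.1416 = -0.0541.

Call:
jog_arm:
  increments:
    - [[0.015, 0.008, 0.008], [-0.0127, 0, 0.0032]]
    - [[0.035, 0.019, 0.019], [-0.0255, 0, 0.0064]]
    - [[0.06, 0.033, 0.032], [-0.0382, 0, 0.0095]]
    - [[0.085, 0.047, 0.045], [-0.0509, 0, 0.0159]]
    - [[0.11, 0.061, 0.06], [-0.0541, 0, 0.0191]]
    - [[0.135, 0.075, 0.075], [-0.0541, 0.0032, 0.0255]]
    - [[0.16, 0.088, 0.09], [-0.0541, 0.0032, 0.0286]]
    - [[0.18, 0.1, 0.103], [-0.0541, 0.0032, 0.0334]]
    - [[0.193, 0.107, 0.111], [-0.0541, 0.0032, 0.0363]]
    - [[0.199, 0.11, 0.115], [-0.0541, 0.0032, 0.0363]]

```text
clock: 12.55
position: [587.2, -315.3, 179.5]
ee_rot: [-0.635, 0.772, -0.001, 0.0]
contact_force: [0.4, -0.4, -2.0]
gripper_width: 23.3
grasp_force: 59.8
```

Call:
jog_arm:
  increments:
    - [[0, 0, 0.01], [0, 0, 0]]
    - [[0, 0, 0.03], [0, 0, 0]]
    - [[0, 0, 0.05], [0, 0, 0]]
    - [[0, 0, 0.07], [0, 0, 0]]
    - [[0, 0, 0.085], [0, 0, 0]]
    - [[0, 0, 0.095], [0, 0, 0]]
    - [[0, 0, 0.1], [0, 0, 0]]
    - [[0, 0, 0.1], [0, 0, 0]]

```text
clock: 13.35
position: [588.8, -313.7, 80.0]
ee_rot: [-0.636, 0.771, -0.001, 0.0]
contact_force: [-0.9, -0.4, -2.5]
gripper_width: 23.3
grasp_force: 59.8
```

Run:
```python
from h import *
go([587.5,-314.5,41],down(169)); print(tool()[0])
im,d=viewer.get_image("wrist"); cv2.imwrite("pics/w5.png",im)
vv,uu=np.mgrid[0:420:2,340:560:2]; W=world("wrist",np.c_[uu.ravel(),vv.ravel()],depth=d); g=im[0:420:2,340:560:2].min(2).ravel(); h=d[0:420:2,340:560:2].ravel()
L=R.from_euler("z",-11,degrees=True).inv().apply(W-np.array([587.5,-314.5,0]))
m=(h>0)&(L[:,0]>-190)&(L[:,0]<-65)&(abs(L[:,1])<42); Q=L[m]; A=np.c_[Q[:,:2],np.ones(len(Q))]
k=np.linalg.lstsq(A,Q[:,2],rcond=None)[0]; print(len(Q),k,np.abs(A@k-Q[:,2]).mean(),Q.mean(0))
```

```text
shift [ 1.   1.2 39. ] rot [-0.002 -0.001  0.   ] joints [-0.25  0.58 -0.07  0.   -0.92  0.05]
[ 588.81027858 -313.67505236   80.03148969]
5409 [ 4.45999987e-03 -2.16946858e-03  4.33577107e+01] 0.4745524278328024 [-107.50868149   -1.0298958    42.88045631]
```

Scaled: 39 mm / 1000 = 0.039, 38 mm / 1000 = 0.038.

Call:
jog_arm:
  increments:
    - [[0, 0, 0.008], [0, 0, 0]]
    - [[0, 0, 0.018], [0, 0, 0]]
    - [[0, 0, 0.027], [0, 0, 0]]
    - [[0, 0, 0.033], [0, 0, 0]]
    - [[0, 0, 0.036], [0, 0, 0]]
    - [[0, 0, 0.038], [0, 0, 0]]
    - [[0, 0, 0.039], [0, 0, 0]]
    - [[0, 0, 0.039], [0, 0, 0]]

```text
clock: 14.2
position: [588.6, -314.2, 41.6]
ee_rot: [-0.636, 0.772, -0.001, 0.0]
contact_force: [-0.7, 0.0, -1.9]
gripper_width: 23.1
grasp_force: 59.9
```

Scaled: 1 mm / 1000 = 0.001, 0.5 mm / 1000 = 0.0005.

Call:
jog_arm:
  increments:
    - [[0, 0, 0.0005], [0, 0, 0]]
    - [[0, 0, 0.001], [0, 0, 0]]
    - [[0, 0, 0.001], [0, 0, 0]]

```text
clock: 14.5
position: [588.8, -314.4, 41.1]
ee_rot: [-0.636, 0.772, -0.002, 0.0]
contact_force: [0.2, 0.6, 1.7]
gripper_width: 22.9
grasp_force: 60.3
```

Call:
jog_arm:
  increments:
    - [[0, 0, 0], [0, 0, 0]]
    - [[0, 0, 0], [0, 0, 0]]
    - [[0, 0, 0], [0, 0, 0]]
    - [[0, 0, 0], [0, 0, 0]]
  jaw: 56

```text
clock: 14.9
position: [588.7, -314.2, 40.4]
ee_rot: [-0.636, 0.772, -0.002, 0.0]
contact_force: [0.3, 0.1, -0.9]
gripper_width: 55.7
grasp_force: 0.0
```

Call:
jog_arm:
  increments:
    - [[0, 0, -0.005], [0, 0, 0]]
    - [[0, 0, -0.015], [0, 0, 0]]
    - [[0, 0, -0.035], [0, 0, 0]]
    - [[0, 0, -0.06], [0, 0, 0]]
    - [[0, 0, -0.1], [0, 0, 0]]
    - [[0, 0, -0.15], [0, 0, 0]]
    - [[0, 0, -0.2], [0, 0, 0]]
    - [[0, 0, -0.25], [0, 0, 0]]
    - [[0, 0, -0.29], [0, 0, 0]]

```text
clock: 15.8
position: [587.8, -313.9, 335.6]
ee_rot: [-0.636, 0.772, -0.004, 0.001]
contact_force: [1.4, -0.6, 0.4]
gripper_width: 56.3
grasp_force: 0.0
```

Run:
```python
from h import *
im,d=viewer.get_image("scene"); cv2.imwrite("pics/s6.png",im)
go([483.2,288.7,320],down(-10)); go([483.2,288.7,320],down(170))
```

```text
shift [-573.   220.1   15. ] rot [-0.011  0.031  3.124] joints [-0.25  0.41  0.31  0.01 -1.46  0.05]
shift [-573.   220.1   15. ] rot [-0.02  -0.007 -0.017] joints [-0.25  0.41  0.31  0.01 -1.46  0.05]
```

View pics/s6.png

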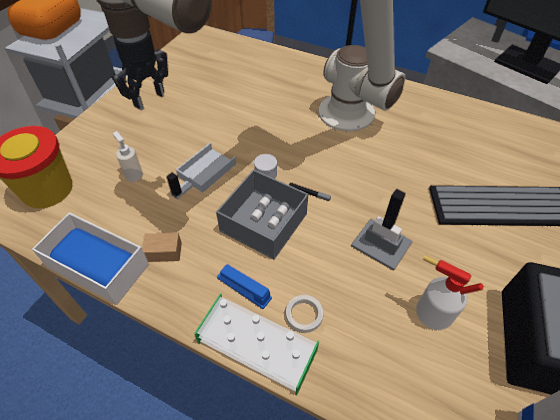

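Scene view: the tray stands empty and flat at (205,165) with its post at (174,184), and the four pots are in the bin at (270,212). I check the wrist geometry for the final reader pose while starting the traverse.

Run:
```python
from h import *
C=R.from_matrix(np.array([[0,0,1],[0,1,0],[-1,0,0.]]))  # tool z -> forearm x
def fk(j,s4,s6,C): return R.from_euler("z",j[0])*R.from_euler("y",j[1]-j[2])*R.from_euler("x",s4*j[3])*R.from_euler("y",-j[4])*R.from_euler("x",s6*j[5])*C
data=[([.09,.04,-.61,1.27,-.16,-1.36],[-0.613,0.664,-0.322,0.283]),([.19,.30,-.33,.46,-.36,-.65],[-.648,.695,-.229,.21]),([-.25,.41,.31,.01,-1.46,.05],[-.636,.772,-.004,.001])]
j,q=data[2]; best=None
for s4 in(1,-1):
  for s6 in(1,-1):
    C=fk(j,s4,s6,R.identity()).inv()*R.from_quat(q)
    print(s4,s6,[round(((fk(j,s4,s6,C)).inv()*R.from_quat(q)).magnitude(),3) for j,q in data],C.as_matrix().round(2)[:,2])
    e=sum(((fk(j,s4,s6,C)).inv()*R.from_quat(q)).magnitude() for j,q in data)
    if best is None or e<best[0]: best=(e,s4,s6,C)
e,s4,s6,C=best
for az in (170,-10):
  for d in (-90,-75,-60,-45,-30):
    R0=down(az); yaw=R.from_euler("z",(d+180)-170,degrees=True); ax=R.from_euler("z",d,degrees=True).apply([0,-1,0])
    Rf=R.from_rotvec(ax*np.pi/2)*yaw*R0
    g=np.array([561,-33])-355*np.array([np.cos(np.radians(d)),np.sin(np.radians(d))]); r=np.hypot(*g); j1=np.arctan2(g[1],g[0])+np.arcsin(min(1,150/r))
    W=(R.from_euler("z",j1)*R.from_euler("y",.3)).inv()*Rf*C.inv()
    a=W.as_euler("XYX"); out=[]
    for b in (a,[a[0]+np.pi,-a[1],a[2]+np.pi]): 
        b=(np.array(b)+np.pi)%(2*np.pi)-np.pi; out.append(np.round([s4*b[0],-b[1],s6*b[2]],2))
    print(az,d,g.round(),round(j1,2),out)
```

```text
1 1 [0.417, 0.611, 0.0] [ 1.   -0.01 -0.  ]
1 -1 [2.526, 0.915, 0.0] [ 1.   -0.01 -0.  ]
-1 1 [2.833, 1.4, 0.0] [ 1.    0.01 -0.  ]
-1 -1 [0.015, 0.008, 0.0] [ 1.    0.01 -0.  ]
170 -90 [561. 322.] 0.76 [array([ 1.3 , -2.29, -1.98]), array([-1.84,  2.29,  1.16])]
170 -75 [469. 310.] 0.85 [array([ 1.37, -2.14, -1.93]), array([-1.77,  2.14,  1.21])]
170 -60 [384. 274.] 0.94 [array([ 1.44, -1.98, -1.9 ]), array([-1.7 ,  1.98,  1.24])]
170 -45 [310. 218.] 1.02 [array([ 1.5 , -1.8 , -1.88]), array([-1.64,  1.8 ,  1.26])]
170 -30 [254. 144.] 1.06 [array([ 1.57, -1.59, -1.88]), array([-1.57,  1.59,  1.26])]
-10 -90 [561. 322.] 0.76 [array([ 1.3 , -2.28,  1.16]), array([-1.84,  2.28, -1.98])]
-10 -75 [469. 310.] 0.85 [array([ 1.37, -2.13,  1.21]), array([-1.77,  2.13, -1.93])]
-10 -60 [384. 274.] 0.94 [array([ 1.44, -1.96,  1.24]), array([-1.7 ,  1.96, -1.9 ])]
-10 -45 [310. 218.] 1.02 [array([ 1.5 , -1.79,  1.26]), array([-1.64,  1.79, -1.89])]
-10 -30 [254. 144.] 1.06 [array([ 1.57, -1.57,  1.26]), array([-1.57,  1.57, -1.88])]
```

The manual's scale: shifts go in shares of 1000 mm and turns go in shares of pi rad. Converting my numbers, -460 mm / 1000 = -0.46, -420 mm / 1000 = -0.42.

Call:
jog_arm:
  increments:
    - [[-0.05, 0.02, 0], [0, 0, 0]]
    - [[-0.1, 0.04, 0], [0, 0, 0]]
    - [[-0.15, 0.06, 0], [0, 0, 0]]
    - [[-0.195, 0.075, 0], [0, 0, 0]]
    - [[-0.24, 0.095, 0], [0, 0, 0]]
    - [[-0.285, 0.11, 0], [0, 0, 0]]
    - [[-0.33, 0.125, 0], [0, 0, 0]]
    - [[-0.375, 0.145, 0], [0, 0, 0]]
    - [[-0.42, 0.16, 0], [0, 0, 0]]
    - [[-0.46, 0.175, 0], [0, 0, 0]]

```text
clock: 16.85
position: [503.2, 173.4, 330.3]
ee_rot: [-0.636, 0.771, -0.002, 0.001]
contact_force: [1.2, 0.2, 0.3]
gripper_width: 56.2
grasp_force: 0.0
```

Scaled: -116 mm / 1000 = -0.116, -113 mm / 1000 = -0.113, -0.01 rad / 3.1416 = -0.0032.

Call:
jog_arm:
  increments:
    - [[-0.04, 0.015, 0.01], [0, 0, 0]]
    - [[-0.075, 0.03, 0.025], [0, 0, 0]]
    - [[-0.1, 0.04, 0.04], [0, 0, 0]]
    - [[-0.113, 0.044, 0.05], [0, 0, -0.0032]]
    - [[-0.116, 0.045, 0.055], [0, 0, -0.0032]]
    - [[-0.116, 0.045, 0.055], [0, 0, -0.0032]]
    - [[-0.116, 0.045, 0.055], [0, 0, -0.0032]]
    - [[-0.116, 0.045, 0.055], [0, 0, -0.0032]]
  jaw: 60

```text
clock: 17.65
position: [482.8, 292.8, 275.1]
ee_rot: [-0.639, 0.769, -0.002, 0.001]
contact_force: [0.4, -0.0, 0.3]
gripper_width: 60.0
grasp_force: 0.0
```

Run:
```python
from h import *
go([483.2,288.7,168],down(170)); print(tool()[0])
c=cal("wrist"); im,d=viewer.get_image("wrist"); cv2.imwrite("pics/w7.png",im)
vv,uu=np.mgrid[0:420,0:560]; W=world("wrist",np.c_[uu.ravel(),vv.ravel()],depth=d,c=c)
b=(d.ravel()>0)&(abs(W[:,0]-483)<35)&(abs(W[:,1]-288)<35)
for lo,hi in((200,225),(150,225)):
    Q=W[b&(W[:,2]>lo)&(W[:,2]<hi)]; print(len(Q),cv2.minAreaRect(Q[:,:2].astype(np.float32)) if len(Q)>3 else "",Q[:,2].mean() if len(Q) else "")
```

```text
shift [  3.9  -0.7 107.1] rot [-0.004 -0.    -0.009] joints [ 0.83  0.25 -0.07  0.   -1.24 -1.02]
[482.83242367 292.7814904  275.06086432]
1967 ((484.9399719238281, 285.3825988769531), (25.76721954345703, 27.85068130493164), 80.29605102539062) 211.6552231599667
2664 ((484.9065856933594, 285.3485412597656), (25.825546264648438, 27.907703399658203), 80.3421401977539) 202.72483122339705
```

View pics/w7.png

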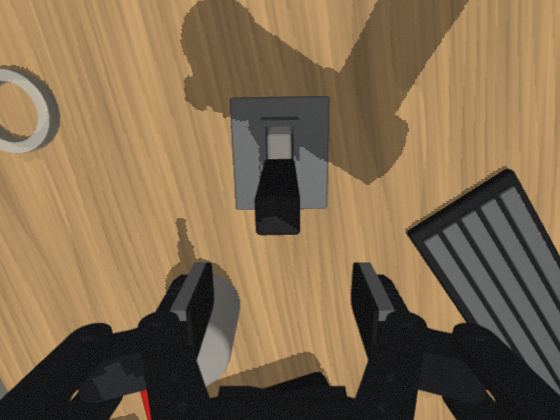

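Wrist view: the handle is at (278,200) on the fingers' centre line and measures 25.8 x 27.9 mm, as it should. Its centre is at about (484.5,286.5) and its top at 212 mm.

Run:
```python
from h import *
go([484.5,286.5,168],down(170.2))
```

```text
shift [  5.9  -2.5 107. ] rot [-0.004 -0.    -0.013] joints [ 0.83  0.25 -0.07  0.   -1.24 -1.02]
```

Call:
jog_arm:
  increments:
    - [[0.006, 0, 0.01], [0, 0, -0.0032]]
    - [[0.007, -0.001, 0.025], [0, 0, -0.0032]]
    - [[0.007, -0.001, 0.045], [0, 0, -0.0032]]
    - [[0.007, -0.001, 0.065], [0, 0, -0.0032]]
    - [[0.007, -0.001, 0.083], [0, 0, -0.0032]]
    - [[0.007, -0.001, 0.096], [0, 0, -0.0032]]
    - [[0.007, -0.001, 0.104], [0, 0, -0.0032]]
    - [[0.007, -0.001, 0.107], [0, 0, -0.0032]]
    - [[0.007, -0.001, 0.107], [0, 0, -0.0032]]
    - [[0.007, -0.001, 0.107], [0, 0, -0.0032]]

```text
clock: 18.7
position: [482.5, 286.6, 167.7]
ee_rot: [-0.644, 0.765, -0.001, 0.001]
contact_force: [-0.2, 0.6, 0.3]
gripper_width: 60.2
grasp_force: 0.0
```

Run:
```python
from h import *
go([484.5,286.5,168],down(170.2))
```

```text
shift [-0.3 -2.  -0.3] rot [-0.003 -0.    -0.001] joints [ 0.83  0.33 -0.25  0.   -0.99 -1.  ]
```

Scaled: -2 mm / 1000 = -0.002, -1 mm / 1000 = -0.001.

Call:
jog_arm:
  increments:
    - [[0, -0.001, 0], [0, 0, 0]]
    - [[0, -0.002, 0], [0, 0, 0]]
    - [[0, -0.002, 0], [0, 0, 0]]
    - [[0, -0.002, 0], [0, 0, 0]]
    - [[0, -0.002, 0], [0, 0, 0]]
    - [[0, -0.002, 0], [0, 0, 0]]
    - [[0, -0.002, 0], [0, 0, 0]]
    - [[0, -0.002, 0], [0, 0, 0]]
  jaw: 0

```text
clock: 19.5
position: [484.6, 286.4, 167.7]
ee_rot: [-0.644, 0.765, -0.002, 0.001]
contact_force: [0.7, 0.3, 5.4]
gripper_width: 27.2
grasp_force: 59.8
```

Call:
jog_arm:
  increments:
    - [[0, 0, -0.005], [0, 0, 0]]
    - [[0, 0, -0.014], [0, 0, 0]]
    - [[0, 0, -0.028], [0, 0, 0]]
    - [[0, 0, -0.043], [0, 0, 0]]
    - [[0, 0, -0.058], [0, 0, 0]]
    - [[0, 0, -0.073], [0, 0, 0]]
    - [[0, 0, -0.088], [0, 0, 0]]
    - [[0, 0, -0.1], [0, 0, 0]]
    - [[0, 0, -0.107], [0, 0, 0]]
    - [[0, 0, -0.11], [0, 0, 0]]

```text
clock: 20.5
position: [483.8, 286.3, 277.4]
ee_rot: [-0.644, 0.765, -0.001, 0.0]
contact_force: [0.1, -1.1, -3.7]
gripper_width: 27.4
grasp_force: 59.3
```

Run:
```python
from h import *
p0,R0=tool()
d=-65; dv=R.from_euler("z",d,degrees=True).apply([1,0,0])
yaw=R.from_euler("z",d+180-170.2,degrees=True); ax=R.from_euler("z",d,degrees=True).apply([0,-1,0])
ant=np.array([561,-33,215.])
for a,w in((0,0),(0,1),(30,1),(60,1),(88,1)):
    Rf=R.from_rotvec(ax*np.radians(a))*(yaw if w else R.identity())*R0
    tz=Rf.apply([0,0,1]); g=ant-135*dv+[0,0,11]   # grasp point at the end
    print(a,w); go(g+19*tz,Rf)
```

```text
0 0
shift [190.5 -53.6  70.7] rot [0. 0. 0.] joints [ 0.82  0.25 -0.07  0.   -1.25 -1.  ]
0 1
shift [190.5 -53.5  70.7] rot [-0.001  0.002  0.963] joints [ 0.82  0.25 -0.07  0.   -1.25 -1.  ]
30 1
shift [198.3 -59.   68.2] rot [0.481 0.254 0.941] joints [ 0.82  0.25 -0.07  0.   -1.25 -1.  ]
60 1
shift [204.  -62.9  61.2] rot [0.962 0.504 0.871] joints [ 0.82  0.25 -0.07  0.   -1.25 -1.  ]
88 1
shift [206.1 -64.4  52.4] rot [1.406 0.735 0.761] joints [ 0.82  0.25 -0.07  0.   -1.25 -1.  ]
```

Scaled: -60 mm / 1000 = -0.06, -57 mm / 1000 = -0.057, 0.95 rad / 3.1416 = 0.3024.

Call:
jog_arm:
  increments:
    - [[0, 0, -0.004], [0, 0, 0.0159]]
    - [[0, 0, -0.012], [0, 0, 0.0414]]
    - [[0, 0, -0.02], [0, 0, 0.0732]]
    - [[0, 0, -0.03], [0, 0, 0.1082]]
    - [[0, 0, -0.04], [0, 0, 0.1432]]
    - [[0, 0, -0.05], [0, 0, 0.1783]]
    - [[0, 0, -0.057], [0, 0, 0.2133]]
    - [[0, 0, -0.06], [0, 0, 0.2483]]
    - [[0, 0, -0.06], [0, 0, 0.2801]]
    - [[0, 0, -0.06], [0, 0, 0.3024]]

```text
clock: 21.5
position: [483.3, 286.2, 336.1]
ee_rot: [-0.221, 0.975, -0.001, -0.0]
contact_force: [0.1, 0.3, -3.1]
gripper_width: 27.4
grasp_force: 59.3
```

Create f.py:
```python
from h import *
p0,R0=tool(); print("level err to final")
d=-65; dv=R.from_euler("z",d,degrees=True).apply([1,0,0]); ax=R.from_euler("z",d,degrees=True).apply([0,-1,0])
Rd=down(d+180)   # reader -x (tool +y side) looking back along -d
ant=np.array([561,-33,225.]); g=ant-135*dv+[0,0,11]
for a in (0,40,88):
    Rf=R.from_rotvec(ax*np.radians(a))*Rd; print(a); go(g+19*Rf.apply([0,0,1]),Rf)
```

```bash
python3 f.py
```

```text
level err to final
0
shift [  66.1 -186.2  119.7] rot [-0.003 -0.001  0.009] joints [ 0.82  0.22  0.04  0.   -1.39 -1.95]
40
shift [  66.2 -198.5  115.3] rot [0.695 0.002 0.009] joints [ 0.82  0.22  0.04  0.   -1.39 -1.95]
88
shift [  66.2 -205.3  101.4] rot [1.533 0.006 0.007] joints [ 0.82  0.22  0.04  0.   -1.39 -1.95]
```

Scaled: -98 mm / 1000 = -0.098, -87 mm / 1000 = -0.087, 1.09 rad / 3.1416 = 0.347.

Call:
jog_arm:
  increments:
    - [[0, -0.002, 0], [0.0159, 0, 0]]
    - [[0.002, -0.006, 0], [0.0446, 0, 0]]
    - [[0.005, -0.015, 0], [0.0828, 0, 0]]
    - [[0.008, -0.025, 0], [0.121, 0, 0]]
    - [[0.012, -0.038, 0], [0.1592, 0, 0]]
    - [[0.016, -0.05, 0], [0.1974, 0, 0]]
    - [[0.02, -0.062, 0], [0.2355, 0, 0]]
    - [[0.024, -0.075, 0], [0.2737, 0, 0]]
    - [[0.028, -0.087, 0], [0.3119, 0, 0]]
    - [[0.032, -0.098, 0], [0.347, 0, 0]]

```text
clock: 22.5
position: [497.3, 184.3, 336.3]
ee_rot: [-0.19, 0.832, -0.508, 0.117]
contact_force: [0.3, -0.7, -3.1]
gripper_width: 27.4
grasp_force: 59.8
```

```bash
python3 f.py
```

```text
level err to final
0
shift [ 35.4  65.6 133.2] rot [-1.096  0.008  0.012] joints [ 1.02  0.33 -0.48  0.84 -1.57 -2.52]
40
shift [ 35.6  56.1 142. ] rot [-0.397  0.011  0.008] joints [ 1.02  0.33 -0.48  0.84 -1.57 -2.52]
88
shift [ 35.7  40.6 141.6] rot [0.44  0.014 0.003] joints [ 1.02  0.33 -0.48  0.84 -1.57 -2.52]
```

Scaled: 142 mm / 1000 = 0.142, 138 mm / 1000 = 0.138, 0.44 rad / 3.1416 = 0.1401.

Call:
jog_arm:
  increments:
    - [[0.002, 0.002, 0.008], [0.0127, 0, 0]]
    - [[0.006, 0.006, 0.022], [0.0255, 0, 0]]
    - [[0.01, 0.01, 0.04], [0.0414, 0, 0]]
    - [[0.015, 0.016, 0.06], [0.0605, 0, 0]]
    - [[0.02, 0.022, 0.08], [0.0796, 0, 0]]
    - [[0.025, 0.028, 0.098], [0.0987, 0, 0]]
    - [[0.029, 0.034, 0.115], [0.1178, 0, 0]]
    - [[0.033, 0.038, 0.13], [0.1337, 0, 0]]
    - [[0.035, 0.04, 0.138], [0.1401, 0, 0]]
    - [[0.036, 0.041, 0.142], [0.1401, 0, 0]]

```text
clock: 23.5
position: [511.8, 71.7, 234.1]
ee_rot: [-0.16, 0.703, -0.676, 0.154]
contact_force: [-0.5, -0.3, -1.9]
gripper_width: 27.3
grasp_force: 60.0
```

```bash
python3 f.py
```

Run:
```python
from h import *
print(arm.read_state()["joint_vel"].round(3),tool()[0],tool()[1].as_matrix().round(3))
im,d=viewer.get_image("scene"); cv2.imwrite("pics/s8.png",im)
```

```text
level err to final
0
shift [ -0.6  17.9 -18.6] rot [-1.532  0.008  0.01 ] joints [ 0.85  0.56 -0.86  1.17 -1.59 -3.  ]
40
shift [-0.5 12.9 -6.6] rot [-0.834  0.011  0.006] joints [ 0.85  0.56 -0.86  1.17 -1.59 -3.  ]
88
shift [-0.4 -1.2 -0.3] rot [0.004 0.012 0.001] joints [ 0.85  0.56 -0.86  1.17 -1.59 -3.  ]
[-0.057 -0.003 -0.031  0.063  0.038 -0.067] [511.75696553  71.73534304 234.11658777] [[-0.901 -0.018  0.433]
 [-0.433  0.035 -0.901]
 [ 0.001 -0.999 -0.039]]
```

View pics/s8.png

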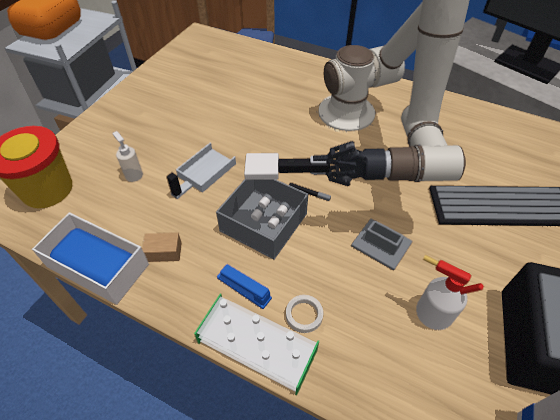

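Scene view: the reader lies level at (262,166) with its plain white face up. The tray at (205,165) and the pots in the bin are undisturbed. I check the paddle's position by depth after settling.

Call:
jog_arm:
  increments:
    - [[0, 0, 0], [0, 0, 0]]
    - [[0, 0, 0], [0, 0, 0]]
    - [[0, 0, 0], [0, 0, 0]]
    - [[0, 0, 0], [0, 0, 0]]
    - [[0, 0, 0], [0, 0, 0]]
    - [[0, 0, 0], [0, 0, 0]]

```text
clock: 24.15
position: [511.5, 72.2, 235.5]
ee_rot: [-0.16, 0.703, -0.676, 0.155]
contact_force: [0.2, 0.0, -3.4]
gripper_width: 27.4
grasp_force: 60.0
```

Run:
```python
from h import *
im,d=viewer.get_image("top"); vv,uu=np.mgrid[0:420,0:560]; W=world("top",np.c_[uu.ravel(),vv.ravel()],depth=d)
m=(d.ravel()>0)&(im.min(2).ravel()>140)&(abs(W[:,0]-561)<90)&(abs(W[:,1]+33)<90)&(W[:,2]>150); Q=W[m]
print("paddle",len(Q),cv2.minAreaRect(Q[:,:2].astype(np.float32)),Q.mean(0),np.percentile(Q[:,2],[5,50,95]))
m=(d.ravel()>0)&(abs(W[:,0]-588)<35)&(abs(W[:,1]+314)<35)&(W[:,2]>60)&(W[:,2]<100); Q=W[m]; print("post",Q.mean(0))
s=arm.read_state(); print(s["joint_vel"].round(3),s["grasp_force"],s["joints"].round(2),s["clock"])
```

```text
paddle 542 ((561.2018432617188, -30.850257873535156), (67.88932800292969, 77.78509521484375), 25.242589950561523) [561.12249404 -30.76782792 242.33914552] [237.80037242 242.22169428 247.1250713 ]
post [ 587.3081372  -311.45165117   82.1500757 ]
[-0.     0.004 -0.001 -0.002  0.001 -0.   ] 59.996066093444824 [ 0.85  0.55 -0.86  1.17 -1.59 -3.  ] 24.2
```

```bash
python3 -c "
from bench import arm
print(arm.job_done())"
```

```text
the job is handed in; nothing more can be done
None
```

The job is handed in at about 24 s: all four pots are in the bin, the empty tray is flat on the table and released, and the reader is held still over the bin's middle, level, antenna face down, about 130 mm above the rim; the hand-in call returned no verdict.

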